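# Pinch-test rubber cable bushings and fit the sound ones

## Robot

A 6-joint arm with a two-finger parallel gripper is mounted at the origin on the work surface. World frame = base frame: x ahead of the robot, y to its left, z up, the work surface at z = 0. Lengths are in mm, angles in degrees, forces in N, time in s.
With the tool pointing down it reaches from about 300 to 850 mm from the base axis. Payload 4.2 kg.
Tool frame: the origin (TCP) lies midway between the tips of the shut fingers; the grasp point (between the pads) lies 19 mm behind it; z points along the fingers, y is the line along which they close (so a half turn about z gives the same grasp; the last joint's range is limited). The gripper opens to 91 mm and grips with 3 to 60 N. Pads are 32 mm wide; open, the fingers measure 118 mm over their backs; the gripper's body (76 mm by 178 mm) begins 60 mm behind the grasp point.
Start: joints at [-76.031, 18.312, 89.639, -0, 72.044, -1.146], TCP at [149.934, -555.124, 213.976] pointing down, gripper open.
Joint ranges: [-177.97, 177.97], [-48.28, 115.42], [12.27, 149.76], [-77.06, 257.06], [2.81, 150.46], [-146.56, 146.56]. Speed limits (degrees/s): [147.25, 147.25, 180, 180, 180, 180].

## Interface

Orientations are given as [roll, pitch, yaw] about the fixed x, y, z axes, in that order (R = Rz(yaw) Ry(pitch) Rx(roll)).
In Python, from workcell import env gives the robot as it stands.
- The arm moves only by the shell command python3 -m jog 'ROWS' [FORCE]. ROWS is a JSON object of lists of equal length, an entry for each row: "jaw": the finger opening in mm, from 0 to 91.2; "slide": the shift along the tool's x, y, z in units of 30 mm (1.0 is 30 mm), a list of three; "spin": the turn about the tool's z in units of 8 degrees (1.0 is 8 degrees). In form: {"jaw": [jaw, ...], "slide": [[dx, dy, dz], ...], "spin": [spin, ...]}. A call has 1 to 10 rows; each row shifts and turns the commanded pose from where the row before left it, along the tool's axes as they then stand; what a row does not reach is not made up. A row lasts 1/10 s, in which the tool goes at most 50 mm and 8.59 degrees, less where a joint would pass 70% of its speed; a pose out of reach is approached as far as the arm can. A call is refused whole if a number of a shift passes 1 or a number of a turn 1, either way. A call with a gripper value outside its range is refused whole. The fingers move at their own pace and stop on an object; FORCE is the grip in N (left out, the last holds). Time passes only in rows, so rows that do not move let the fingers close. It gives the time, the measured TCP pose, the force, the opening and the grip force at its end, in the units of the state.
- env.state(): the state, without advancing time (a new reading comes with each control period).
- env.grab_frame(name): name is "scene" or "top"; returns the picture (400x640x3 uint8, red, green, blue); there is no depth.
- env.camera_model(name): a dict with "fx", "fy", "cx", "cy" (pixels), "D" ([k1, k2, p1, p2, k3] as OpenCV has them; the pictures are not rectified), "camera_from_world" (4x4, takes a point from world to camera coordinates). Camera axes: x right, y up, looking along -z (the intrinsics and any distortion apply to the point x, -y, -z); pixel columns grow to the right and rows downward; lengths in mm; the calibration is good to about 2 mm. A picture is of the moment at which its call begins. camera_model takes no time and is no camera call.
- env.job_done(): hands the job in; it is judged then, once.
The state is a dict: "time_s": time; "qpos": joint angles; "qvel": joint speeds; "effort": joint torques, N m; "ee_pos": TCP position; "ee_rot": TCP orientation; "force": force on the tool from outside, world axes, zero at the start; "torque": the same for the moment, N m; "gripper_width": finger opening in mm; "gripper_force": force on a finger pad.
Only numpy, scipy, OpenCV 4.12 (cv2) and the standard library are available. Lean on these libraries where they do the work, as an engineer would, in place of code of your own. Each camera call takes 0.05 s, during which the arm holds its last target. There are 200 camera calls.

## Task

Three used rubber cable bushings that look alike stand on the bench; some may have perished and gone hard. Pinch each one gently across the flats of its barrel to feel whether it still gives: snap every soft, sound one nose-down into an entry of the connection box, fully home with its flange flat on the plate, without forcing it, and put every hard, perished one in the blue scrap bin. Leave the tape, the screwdriver and the spool where they are.

Things in the scene. Friction and masses are not known exactly. Their poses are not given: they have to be found in the camera images.
- bushing_1: one of three outwardly identical grey rubber cable bushings, 49 mm tall, about 80 g, standing nose down. Origin: centre of the nose's underside, z up. Nose: radius 9 mm at the tip, widening to a 13 mm bead 7 to 10 mm up, then an 11.5 mm neck; flange: radius 23 mm, 20 to 25 mm up; barrel, 27 to 49 mm up, with two flats 36 mm wide (along x), 36 mm apart along y: pinch it across these flats
- bushing_2: as bushing_1. Sound (soft) rubber: pinched with 20 N per finger the flats come from 36 to about 27 mm apart, and spring back when let go; perished (hard) rubber: the flats stay about 34 mm apart. None, some or all of the three may be perished. A pinch of more than about 60 N on a finger damages the rubber. Grip with the fingertips above the flange
- bushing_3: as bushing_1. At 45 N per finger the flats come to about 23 mm if soft, 34 mm if hard. Firm or soft, a grip of 20 to 30 N across the flats holds it well enough to carry it and press it in
- bushing_1_side (a point): the middle of the +x end of the barrel of bushing_1, 18 mm from its axis and 38 mm above its origin; axes as the body's
- bushing_2_side (a point): the middle of the +x end of the barrel of bushing_2, 18 mm from its axis and 38 mm above its origin; axes as the body's
- bushing_3_side (a point): the middle of the +x end of the barrel of bushing_3, 18 mm from its axis and 38 mm above its origin; axes as the body's
- panel: low steel connection box screwed to the bench, 240 mm (x) by 120 mm (y) by 55 mm tall, with a bare aluminium top plate 4 mm thick that has a row of three round cable entries along its x axis. Hollow inside. Origin: centre of its underside, z up
- hole_1 (a point): centre of a cable entry, a round through hole of 29 mm diameter, at the upper face of the panel's plate, -70 mm along the panel's x; any bushing fits any entry. Under each entry two sprung steel tabs reach in to 11 mm from its axis: about 8 to 15 N straight down pushes the bead past them, then the flange lands on the plate; home is the bushing's origin 20 mm below this point
- hole_2 (a point): centre of a cable entry, a round through hole of 29 mm diameter, at the upper face of the panel's plate, 0 mm along the panel's x; any bushing fits any entry. Pressing a bushing against the box with more than about 60 N bends the tabs
- hole_3 (a point): centre of a cable entry, a round through hole of 29 mm diameter, at the upper face of the panel's plate, 70 mm along the panel's x; any bushing fits any entry
- bin: the scrap bin: an open-topped blue plastic stacking bin standing on the bench, 180 mm (x) by 135 mm (y), walls 3 mm thick and 65 mm tall, only 29 mm tall along its scooped front at -x. Fixed. Origin: centre of its underside; floor 3 mm thick
- tape: bystander: roll of grey tape lying flat, radius 34 mm, 19 mm tall; origin at the centre of its underside
- driver: bystander: screwdriver 190 mm long lying along its x axis, orange handle to -x
- spool: bystander: white wire spool standing upright, radius 32 mm, 46 mm tall; origin at the centre of its underside

How it is judged (in metres and radians):
At the end, for the whole second after the job is handed in: Every sound (soft) bushing stands nose-down in an entry of the box, its axis within 4 mm of the entry's centre, its flange on the plate within 2 mm and upright within 0.1 rad; every perished (hard) bushing is inside the scrap bin, below its rim; all are released and at rest (((y of bushing_1_side in the frame of bushing_1 below 1.35e-05 m and (x of bushing_1 in the frame of bin between -0.087 and 0.087 m and y of bushing_1 in the frame of bin between -0.064 and 0.064 m and z of bushing_1 in the frame of bin between 0 and 0.055 m)) or (not (y of bushing_1_side in the frame of bushing_1 below 1.35e-05 m) and ((horizontal distance between bushing_1 and hole_1 below 0.004 m and z of bushing_1 in the frame of hole_1 between -0.022 and -0.018 m and angle between bushing_1's own z axis and vertical below 0.1 rad) or (horizontal distance between bushing_1 and hole_2 below 0.004 m and z of bushing_1 in the frame of hole_2 between -0.022 and -0.018 m and angle between bushing_1's own z axis and vertical below 0.1 rad) or (horizontal distance between bushing_1 and hole_3 below 0.004 m and z of bushing_1 in the frame of hole_3 between -0.022 and -0.018 m and angle between bushing_1's own z axis and vertical below 0.1 rad)))) and ((y of bushing_2_side in the frame of bushing_2 below 1.35e-05 m and (x of bushing_2 in the frame of bin between -0.087 and 0.087 m and y of bushing_2 in the frame of bin between -0.064 and 0.064 m and z of bushing_2 in the frame of bin between 0 and 0.055 m)) or (not (y of bushing_2_side in the frame of bushing_2 below 1.35e-05 m) and ((horizontal distance between bushing_2 and hole_1 below 0.004 m and z of bushing_2 in the frame of hole_1 between -0.022 and -0.018 m and angle between bushing_2's own z axis and vertical below 0.1 rad) or (horizontal distance between bushing_2 and hole_2 below 0.004 m and z of bushing_2 in the frame of hole_2 between -0.022 and -0.018 m and angle between bushing_2's own z axis and vertical below 0.1 rad) or (horizontal distance between bushing_2 and hole_3 below 0.004 m and z of bushing_2 in the frame of hole_3 between -0.022 and -0.018 m and angle between bushing_2's own z axis and vertical below 0.1 rad)))) and ((y of bushing_3_side in the frame of bushing_3 below 1.35e-05 m and (x of bushing_3 in the frame of bin between -0.087 and 0.087 m and y of bushing_3 in the frame of bin between -0.064 and 0.064 m and z of bushing_3 in the frame of bin between 0 and 0.055 m)) or (not (y of bushing_3_side in the frame of bushing_3 below 1.35e-05 m) and ((horizontal distance between bushing_3 and hole_1 below 0.004 m and z of bushing_3 in the frame of hole_1 between -0.022 and -0.018 m and angle between bushing_3's own z axis and vertical below 0.1 rad) or (horizontal distance between bushing_3 and hole_2 below 0.004 m and z of bushing_3 in the frame of hole_2 between -0.022 and -0.018 m and angle between bushing_3's own z axis and vertical below 0.1 rad) or (horizontal distance between bushing_3 and hole_3 below 0.004 m and z of bushing_3 in the frame of hole_3 between -0.022 and -0.018 m and angle between bushing_3's own z axis and vertical below 0.1 rad)))) and linear speed of each of bushing_1, bushing_2, bushing_3 below 0.02 m/s); the robot touches nothing.
It fails at once if a bushing is pinched by the fingers with more than about 60 N on a finger (contact force between the fingers and bushing_1 above 130 N or contact force between the fingers and bushing_2 above 130 N or contact force between the fingers and bushing_3 above 130 N).
It fails at once if a bushing is pressed against the box, its tabs included, with more than 85 N in all (contact force between any of bushing_1, bushing_2, bushing_3 and panel above 85 N).
It fails at once if the arm or gripper itself pushes on the box with more than 30 N (contact force between the arm and panel above 30 N).
It fails at once if the tape, the screwdriver or the spool is shifted by more than 30 mm (distance of any of tape, driver, spool from where it was at the start of the episode above 0.03 m).
It also fails if it takes over 59 s, if anything falls off the work surface, if the arm or the gripper's body presses on something with over 40 N, if the wrist force passes 120 N, or if a joint passes its speed limit or range.

## Working session

There is one attempt and no reset: what is moved stays moved. The work goes in short steps, Python scripts to look and compute and a shell command to move; the robot and the scene stay as the last step left them, time stands still between calls to the robot, and variables do not carry over. Pictures are saved under pics/ and viewed, at most 10 in all, crops included, and the job is handed in when it is done.

```bash
mkdir -p pics; python3 - <<'E'
from workcell import env
import cv2
for n in("scene","top"):
    cv2.imwrite(f"pics/{n}0.png",env.grab_frame(n)[:,:,::-1]); m=env.camera_model(n); print(n,m)
print(env.state())
E
```

```text
scene {'fx': 387.0332257492192, 'fy': 387.0332257492192, 'cx': 322.4007524162162, 'cy': 200.79851343213656, 'D': array([-0.09554944,  0.        ,  0.        ,  0.        ,  0.        ]), 'camera_from_world': array([[-8.73886680e-01,  4.86099920e-01,  5.37941736e-03,
         5.47426357e+02],
       [-4.10992253e-01, -7.44681276e-01,  5.25866109e-01,
         2.26346122e+02],
       [ 2.59629425e-01,  4.57336490e-01,  8.50550350e-01,
        -9.47052002e+02],
       [ 0.00000000e+00,  0.00000000e+00,  0.00000000e+00,
         1.00000000e+00]])}
top {'fx': 405.0208538912583, 'fy': 405.0208538912583, 'cx': 313.8731940772008, 'cy': 201.59089933415822, 'D': array([-0.08529381,  0.        ,  0.        ,  0.        ,  0.        ]), 'camera_from_world': array([[-3.73874436e-03, -9.99859217e-01, -1.63574988e-02,
        -2.88330953e-01],
       [ 9.88400937e-01, -6.17835606e-03,  1.51741281e-01,
        -6.08179186e+02],
       [-1.51820981e-01, -1.56004453e-02,  9.88284886e-01,
        -8.38429284e+02],
       [ 0.00000000e+00,  0.00000000e+00,  0.00000000e+00,
         1.00000000e+00]])}
{'time_s': 0.1, 'qpos': array([-7.60326141e+01,  1.83460186e+01,  8.96985102e+01, -2.12757003e-03,
        7.20432794e+01, -1.14591057e+00]), 'qvel': array([ 8.43534563e-03,  2.80234260e-02, -1.99864864e-01,  2.90453740e-02,
        3.03238736e-05,  4.46748024e-02]), 'effort': array([ 5.47995187e-04, -4.13333023e+01, -2.32509577e+01,  7.28851953e-02,
        4.22188779e-02, -6.01284228e-05]), 'ee_pos': array([ 149.8012758 , -554.68473398,  213.23013143]), 'ee_rot': array([-1.79912169e+02,  2.66484990e-04,  1.51139542e+01]), 'force': array([-0.43251245,  0.04762684, -1.24488747]), 'torque': array([-0.02022541, -0.05298743,  0.01833292]), 'gripper_force': 0.0, 'gripper_width': 91.05583142243444}
```

View pics/top0.png

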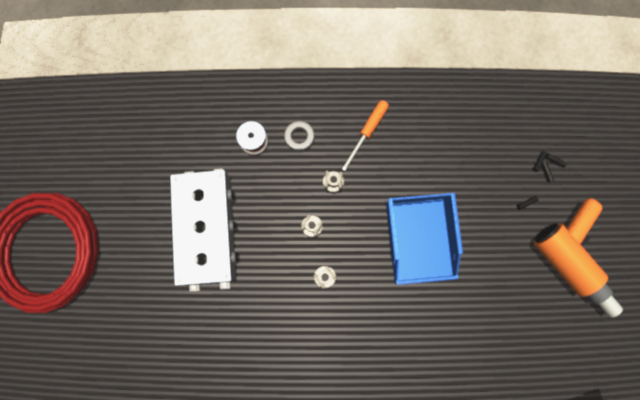

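View pics/scene0.png

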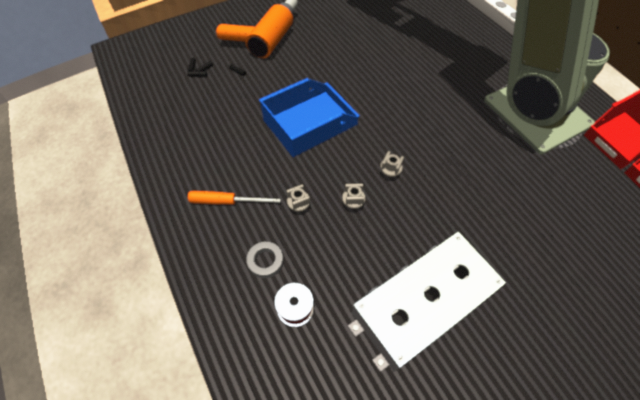

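The top view shows bushings at about (333,181), (312,226) and (325,277). The box holes are at (198,195), (200,227) and (202,259), and the bin is around (425,240). I'll enlarge the bushings and locate the blobs.

```bash
cat > h.py <<'E'
from workcell import env
import cv2, numpy as np
def ray(n,px):
    m=env.camera_model(n); K=np.array([[m['fx'],0,m['cx']],[0,m['fy'],m['cy']],[0,0,1]])
    u=cv2.undistortPoints(np.array(px,float).reshape(-1,1,2),K,m['D']).reshape(-1,2)
    T=m['camera_from_world']; R=T[:3,:3]
    d=np.c_[u[:,0],-u[:,1],-np.ones(len(u))]@R
    return -R.T@T[:3,3], d
def plane(n,px,z):
    c,d=ray(n,px); return (c+d*((z-c[2])/d[:,2])[:,None]).round(1)
def proj(n,P):
    m=env.camera_model(n); K=np.array([[m['fx'],0,m['cx']],[0,m['fy'],m['cy']],[0,0,1]])
    T=m['camera_from_world']; q=np.atleast_2d(P)@T[:3,:3].T+T[:3,3]; q=q*[1,-1,-1]
    return cv2.projectPoints(q,np.zeros(3),np.zeros(3),K,m['D'])[0].reshape(-1,2)
def tri(p1,p2):
    c1,d1=ray('top',p1);c2,d2=ray('scene',p2);d1=d1[0];d2=d2[0]
    s=np.linalg.lstsq(np.c_[d1,-d2],c2-c1,rcond=None)[0]
    a,b=c1+s[0]*d1,c2+s[1]*d2
    return ((a+b)/2).round(1),np.linalg.norm(a-b).round(1)
E
python3 - <<'E'
from h import *
t=cv2.imread('pics/top0.png');s=cv2.imread('pics/scene0.png')
C=np.zeros((600,800,3),np.uint8)
a=cv2.resize(t[160:260+35,295:355],None,fx=4.4,fy=4.4,interpolation=cv2.INTER_CUBIC);C[:a.shape[0],:264]=a
b=cv2.resize(s[145:215,280:410],None,fx=4,fy=4,interpolation=cv2.INTER_CUBIC);C[:280,270:790]=b
b=cv2.resize(s[225:367,350:510],None,fx=2.2,fy=2.2);C[285:285+b.shape[0],270:270+b.shape[1]]=b
cv2.imwrite('pics/c1.png',C)
def blobs(im,roi,f,lo,hi):
    x0,y0,x1,y1=roi;m=f(im[y0:y1,x0:x1].astype(int)).astype(np.uint8)
    n,_,st,ce=cv2.connectedComponentsWithStats(m)
    return [((ce[i]+[x0,y0]).round(1),st[i,:]+[x0,y0,0,0,0]) for i in range(1,n) if lo<st[i,4]<hi]
bright=lambda i:i.min(2)>105
dark=lambda i:i.max(2)<90
for nm,im,r1,r2 in(('top',t,(295,165,360,295),(178,182,225,280)),('scene',s,(275,145,415,215),(385,255,475,330))):
    for b in blobs(im,r1,bright,40,2000):print(nm,'bush',b[0],b[1],plane(nm,[b[0]],35))
    for b in blobs(im,r2,dark,30,600):print(nm,'hole',b[0],b[1],plane(nm,[b[0]],55))
m=lambda i:i.min(2)>190
for b in blobs(t,(165,160,240,295),m,500,20000):print(b)
T=(t[:,:,0].astype(int)-t[:,:,2]>60).astype(np.uint8)
c=max(cv2.findContours(T,0,1)[0],key=cv2.contourArea);print(cv2.approxPolyDP(c,4,True).reshape(-1,2))
p=cv2.approxPolyDP(c,4,True).reshape(-1,2);print(plane('top',p,65))
W=(t.min(2)>190).astype(np.uint8);W[:,:160]=0;W[:,240:]=0;W[:160]=0
c=max(cv2.findContours(W,0,1)[0],key=cv2.contourArea);p=cv2.boxPoints(cv2.minAreaRect(c));print(p,plane('top',p,55))
E
```

```text
top bush [327.1 166.6] [295 165  65   6 136] [[689.2 -33.1  35. ]]
top bush [327.8 180. ] [295 171  65  21 617] [[658.5 -34.4  35. ]]
top bush [312.8 193.5] [295 193  37   2  73] [[628.1  -0.8  35. ]]
top bush [347.7 193.5] [336 193  24   2  47] [[627.6 -78.3  35. ]]
top bush [330.3 200.2] [295 199  65   3 159] [[612.8 -39.5  35. ]]
top bush [328.6 207.1] [295 206  65   3 184] [[597.4 -35.6  35. ]]
top bush [323.  224.5] [295 213  65  24 941] [[558.9 -23.   35. ]]
top bush [327. 242.] [295 241  65   3 195] [[520.6 -31.4  35. ]]
top bush [327. 249.] [295 248  65   3 195] [[505.4 -31.3  35. ]]
top bush [325.8 256. ] [295 255  65   3 187] [[490.3 -28.6  35. ]]
top bush [326.2 275.2] [295 262  65  26 934] [[449.  -29.1  35. ]]
top bush [326.9 292. ] [295 291  65   3 187] [[413.3 -30.4  35. ]]
top hole [198.3 194.6] [195 190   8  10  72] [[624.  250.2  55. ]]
top hole [199.7 226.2] [196 221   8  11  71] [[554.4 244.4  55. ]]
top hole [201.3 258.7] [198 254   8  11  75] [[484.4 238.5  55. ]]
scene bush [393.1 160.6] [381 151  23  22 177] [[439.6 -28.3  35. ]]
scene bush [388.4 171.8] [383 
[... 254 characters left out ...]
55. ]]
scene hole [461.  271.5] [454 266  14  12 119] [[484.3 241.1  55. ]]
scene hole [431.7 293.8] [425 287  14  14 138] [[553.8 247.6  55. ]]
scene hole [399.9 317.1] [393 310  15  15 156] [[623.2 253.3  55. ]]
scene hole [466.  322.8] [450 310  25  20 257] [[534.  315.7  55. ]]
(array([199.9, 228. ]), array([ 171,  169,   60,  119, 5822]))
[[454 193]
 [388 199]
 [397 284]
 [457 278]
 [462 248]]
[[ 622.2 -305.8   65. ]
 [ 609.9 -162.3   65. ]
 [ 430.7 -176.    65. ]
 [ 441.5 -302.9   65. ]
 [ 504.  -316.6   65. ]]
[[169.67068 170.93182]
 [225.61829 168.64825]
 [230.44492 286.9002 ]
 [174.49731 289.18378]] [[678.  317.6  55. ]
 [681.7 191.3  55. ]
 [425.2 173.9  55. ]
 [419.5 294.9  55. ]]
```

View pics/c1.png

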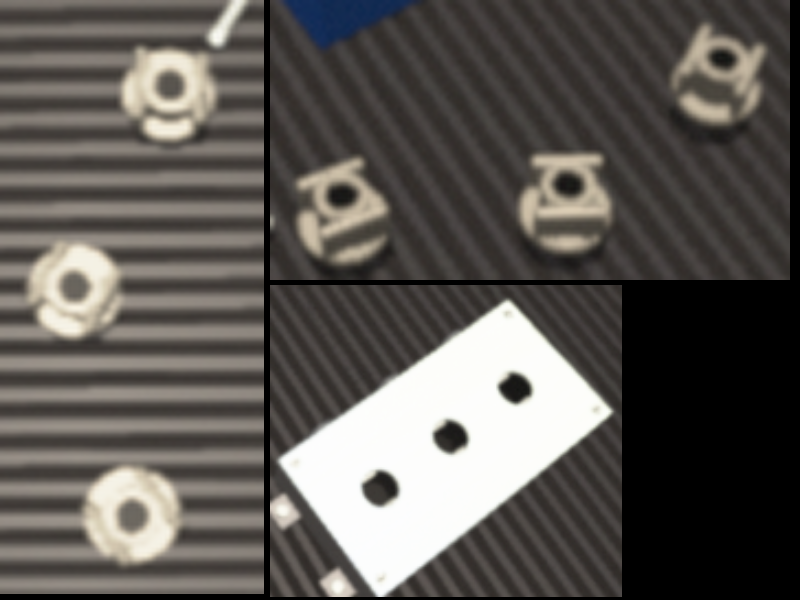

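The crop shows clear bores and flats on all three bushings, and three entries with sprung tabs. The bench stripes spoilt the bushing mask, so I'll use the bore centres and flat edges I picked from the crops.

```bash
python3 - <<'E'
from h import *
t=cv2.imread('pics/top0.png').astype(int);s=cv2.imread('pics/scene0.png').astype(int)
tc=lambda x,y:np.array([(x+.5)/4.4-.5+295,(y+.5)/4.4-.5+160])
sc=lambda x,y:np.array([(x-270+.5)/4-.5+280,(y+.5)/4-.5+145])
B={'A':(tc(170,85),sc(342,195),[(300,185),(362,162),(325,235),(385,212)]),
'B':(tc(75,287),sc(568,184),[(532,160),(602,158),(533,212),(604,210)]),
'C':(tc(132,516),sc(722,58),[(706,27),(680,75),(762,45),(738,98)])}
for k,(a,b,e) in B.items():
    print(k,'tri',tri(a,b),'top49',plane('top',[a],48)[0],'sc49',plane('scene',[b],48)[0])
    w=plane('scene',[sc(*p) for p in e],48)
    print('  flatmid',w.mean(0),'len/ang',[(np.linalg.norm(d).round(1),np.degrees(np.arctan2(d[1],d[0])).round(1)) for d in (w[1]-w[0],w[3]-w[2])], 'gap dir',np.linalg.norm((w[2:]-w[:2]).mean(0)))
def dk(im,c,r):
    x,y=map(int,np.round(c));p=255-im[y-r:y+r+1,x-r:x+r+1].mean(2);p=np.clip(p-40,0,None)
    yy,xx=np.mgrid[y-r:y+r+1,x-r:x+r+1];return np.array([(p*xx).sum(),(p*yy).sum()])/p.sum(),2*np.sqrt((p/p.max()).sum()/np.pi)
for a,b in(((198,194),(400,317)),((200,226),(432,294)),((201,259),(461,271))):
    (pa,ra),(pb,rb)=dk(t,a,8),dk(s,b,12)
    print('hole',ra,rb,tri(pa,pb),plane('top',[pa],55)[0],plane('scene',[pb],55)[0])
E
```

```text
A tri (array([657.7, -45.7,  46.9]), np.float64(1.6)) top49 [658.1 -46.1  48. ] sc49 [657.4 -44.4  48. ]
  flatmid [657.8  -42.55  48.  ] len/ang [(np.float64(33.1), np.float64(175.5)), (np.float64(31.5), np.float64(175.6))] gap dir 31.642534664593484
B tri (array([556.9,   2. ,  46.1]), np.float64(1.1)) top49 [557.1   1.6  48. ] sc49 [557.3   3.4  48. ]
  flatmid [557.625   3.75   48.   ] len/ang [(np.float64(34.8), np.float64(153.2)), (np.float64(34.6), np.float64(153.0))] gap dir 30.53821376570674
C tri (array([445.6, -25.3,  47.2]), np.float64(0.7)) top49 [445.9 -25.6  48. ] sc49 [445.8 -24.6  48. ]
  flatmid [447.125 -23.175  48.   ] len/ang [(np.float64(35.8), np.float64(33.7)), (np.float64(38.2), np.float64(35.5))] gap dir 31.412179166686293
hole 10.279907483499148 14.323764425367871 (array([623.3, 252. ,  53. ]), np.float64(2.8)) [623.9 250.3  55. ] [622.9 253.3  55. ]
hole 10.550251826844617 13.756805441942316 (array([553.5, 246.1,  53. ]), np.float64(2.7)) [554.2 244.5  55. ] [553.4 247.4  55. ]
hole 10.436059191323485 13.030835680756779 (array([483.8, 240.1,  52.8]), np.float64(2.3)) [484.4 238.5  55. ] [484.1 241.2  55. ]
```

```bash
python3 -m jog '{"jaw":[91,91,91,91,91,91,91,91,91],"slide":[[0.784,-0.804,0.21],[0.784,-0.804,0.21],[0.784,-0.804,0.21],[0.784,-0.804,0.21],[0.784,-0.804,0.21],[0.784,-0.804,0.21],[0.784,-0.804,0.21],[0.784,-0.804,0.21],[0.784,-0.804,0.21]],"spin":[0,0,0,0,0,0,0,0,0]}' 20
python3 -m jog '{"jaw":[91,91,91,91,91,91,91,91,91],"slide":[[0.784,-0.804,0.21],[0.784,-0.804,0.21],[0.784,-0.804,0.21],[0.784,-0.804,0.21],[0.784,-0.804,0.21],[0.784,-0.804,0.21],[0.784,-0.804,0.21],[0.784,-0.804,0.21],[0.784,-0.804,0.21]],"spin":[0,0,0,0,0,0,0,0,0]}'
python3 -m jog '{"jaw":[70,70,70,70],"slide":[[0,0,0],[0,0,0],[0,0,0],[0,0,0]],"spin":[-0.8,-0.8,-0.84,0]}'
cat >> h.py <<'E'
def todo(x,y,z,yaw=None):
    s=env.state();a=np.radians(s['ee_rot'][2]);d=np.array([x,y,z])-s['ee_pos'];c,n=np.cos(a),np.sin(a)
    print('t',s['time_s'],'pos',s['ee_pos'].round(1),'rot',s['ee_rot'].round(1),'F',s['force'].round(1),'w',round(s['gripper_width'],1),'g',round(s['gripper_force'],1))
    print('units',(np.array([c*d[0]+n*d[1],n*d[0]-c*d[1],-d[2]])/30).round(3),'spin',None if yaw is None else round(((s['ee_rot'][2]-yaw+90)%180-90)/8,2))
E
python3 -c "
from h import *
todo(445.8,-25,28,34.6)"
```

```text
time_s: 1.0
ee_pos: [298.0, -288.9, 156.8]
ee_rot: [-180.0, 0.0, 15.1]
force: [-0.2, -0.1, 0.2]
gripper_width: 91.0
gripper_force: 0.0
time_s: 1.9
ee_pos: [445.7, -24.3, 100.1]
ee_rot: [180.0, 0.0, 15.1]
force: [-0.1, -0.7, -0.1]
gripper_width: 91.1
gripper_force: 0.0
time_s: 2.3
ee_pos: [445.1, -25.4, 100.2]
ee_rot: [-180.0, 0.0, 34.6]
force: [-1.3, 0.7, -0.4]
gripper_width: 69.8
gripper_force: 0.0
t 2.3 pos [445.1 -25.4 100.2] rot [-180.     0.    34.6] F [-1.3  0.7 -0.4] w 69.8 g 0.0
units [2.600e-02 1.000e-03 2.407e+00] spin 0.01
```

```bash
python3 -m jog '{"jaw":[70,70,70,70,70],"slide":[[0.02,0,0.7],[0,0,0.7],[0,0,0.6],[0,0,0.37],[0,0,0]],"spin":[0,0,0,0,0]}'
python3 -m jog '{"jaw":[20,20,20,20,20,20,20,20],"slide":[[0,0,0],[0,0,0],[0,0,0],[0,0,0],[0,0,0],[0,0,0],[0,0,0],[0,0,0]],"spin":[0,0,0,0,0,0,0,0]}' 20
```

```text
time_s: 2.8
ee_pos: [444.6, -25.3, 28.1]
ee_rot: [-179.9, 0.2, 34.5]
force: [-0.3, 0.3, 0.4]
gripper_width: 69.8
gripper_force: 0.0
time_s: 3.6
ee_pos: [446.3, -25.3, 30.0]
ee_rot: [180.0, -0.0, 34.6]
force: [-0.1, -1.2, 6.7]
gripper_width: 28.5
gripper_force: 20.0
```

```bash
python3 -m jog '{"jaw":[20,20,20,20],"slide":[[0,0,0],[0,0,0],[0,0,0],[0,0,0]],"spin":[0,0,0,0]}' 25
python3 -m jog '{"jaw":[20,20,20,20],"slide":[[0,0,-0.3],[0,0,-0.7],[0,0,-0.9],[0,0,0]],"spin":[0,0,0,0]}'
python3 -c "
from h import *
todo(484.2,239.9,110,15)
cv2.imwrite('pics/s2.png',cv2.resize(env.grab_frame('scene')[60:210,300:500,::-1],None,fx=4,fy=4))"
```

```text
time_s: 4.0
ee_pos: [446.3, -25.3, 30.0]
ee_rot: [180.0, -0.0, 34.6]
force: [-0.1, -0.3, 6.1]
gripper_width: 26.3
gripper_force: 25.0
time_s: 4.4
ee_pos: [448.4, -25.4, 89.4]
ee_rot: [179.7, -0.3, 34.6]
force: [1.3, 0.3, -0.8]
gripper_width: 26.9
gripper_force: 25.0
t 4.4 pos [448.4 -25.4  89.4] rot [179.7  -0.3  34.6] F [ 1.3  0.3 -0.8] w 26.9 g 25.0
units [ 6.008 -6.598 -0.687] spin 2.45
```

View pics/s2.png

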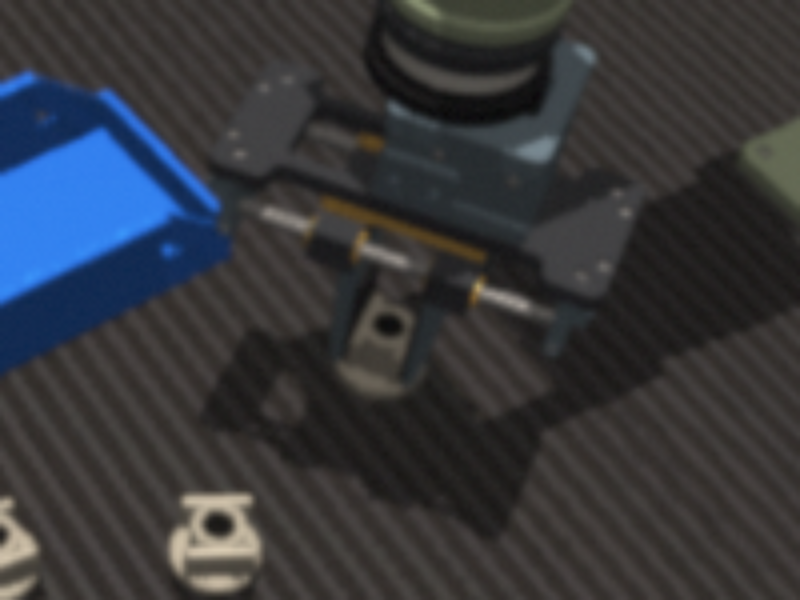

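The picture shows the bushing held squarely between the pads at (385,340), still clear of the bench. Pinched at 20–25 N it came to about 27 mm, so it is soft and goes to the near entry.

```bash
python3 -m jog '{"jaw":[20,20,20,20,20,20,20,20,20,20],"slide":[[0.6,-0.66,-0.3],[0.6,-0.66,-0.2],[0.6,-0.66,0],[0.6,-0.66,0],[0.6,-0.66,0],[0.6,-0.66,0],[0.6,-0.66,0],[0.6,-0.66,0],[0.6,-0.66,0],[0.6,-0.66,0]],"spin":[0,0,0,0,0,0,0,0,0,0]}'
python3 -m jog '{"jaw":[20,20,20],"slide":[[0,0,0],[0,0,0],[0,0,0]],"spin":[0,0,0]}'
python3 - <<'E'
from h import *
todo(484.2,239.9,65)
a=env.grab_frame('scene')[:,:,::-1];b=env.grab_frame('top')[:,:,::-1]
cv2.imwrite('pics/p3.png',np.hstack([cv2.resize(a[150:360,350:500],None,fx=2.6,fy=2.6),cv2.resize(b[160:295,150:246],None,fx=4,fy=546/135)]))
E
```

```text
time_s: 5.45
ee_pos: [480.6, 240.7, 99.9]
ee_rot: [-180.0, 0.2, 34.6]
force: [0.5, -0.2, -0.8]
gripper_width: 26.5
gripper_force: 25.0
time_s: 5.75
ee_pos: [480.7, 239.0, 100.6]
ee_rot: [-180.0, 0.1, 34.6]
force: [-0.2, -0.4, -0.6]
gripper_width: 26.3
gripper_force: 25.0
t 5.75 pos [480.7 239.  100.6] rot [-1.80e+02  1.00e-01  3.46e+01] F [-0.2 -0.4 -0.6] w 26.3 g 25.0
units [0.114 0.041 1.185] spin None
```

View pics/p3.png

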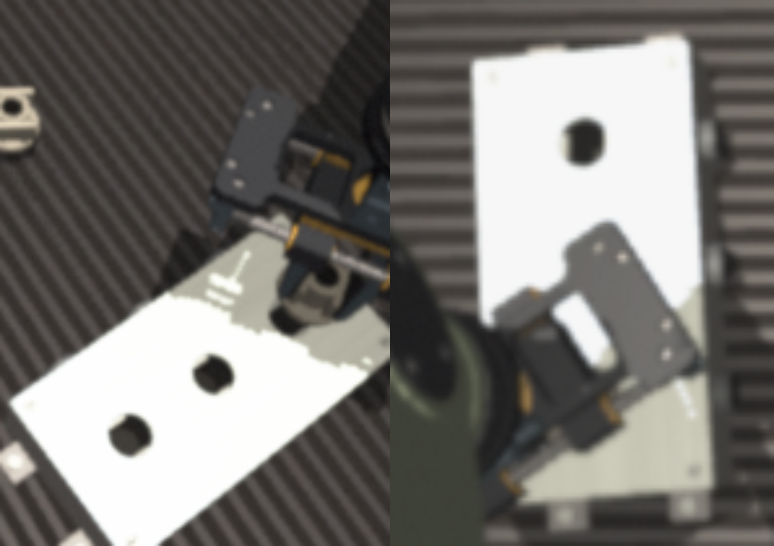

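The near entry is partly hidden by the gripper. Its neighbours, at (212,374) and (130,435) in the crop, show a bright tab on one side, which accounts for the 2 mm gap between the views. I'll go down and feel for contact.

```bash
python3 -m jog '{"jaw":[20,20,20,20,20],"slide":[[0.127,0.027,0],[0,0,0.2],[0,0,0.2],[0,0,0.1],[0,0,0]],"spin":[0,0,0,0,0]}'
python3 -m jog '{"jaw":[20,20,20,20],"slide":[[0,0,0.1],[0,0,0.1],[0,0,0],[0,0,0]],"spin":[0,0,0,0]}'

```

```text
time_s: 6.35
ee_pos: [484.6, 241.1, 85.6]
ee_rot: [-180.0, 0.1, 34.6]
force: [0.5, -0.3, -0.7]
gripper_width: 26.5
gripper_force: 25.0
time_s: 6.75
ee_pos: [485.1, 241.5, 80.4]
ee_rot: [180.0, 0.0, 34.6]
force: [0.1, 0.1, -0.7]
gripper_width: 26.6
gripper_force: 25.0
```

```bash
python3 -m jog '{"jaw":[20,20,20],"slide":[[0,0,0.1],[0,0,0],[0,0,0]],"spin":[0,0,0]}'
python3 -m jog '{"jaw":[20,20,20],"slide":[[0,0,0.1],[0,0,0],[0,0,0]],"spin":[0,0,0]}'

```

```text
time_s: 7.05
ee_pos: [484.9, 241.0, 77.2]
ee_rot: [180.0, 0.1, 34.6]
force: [-0.5, -2.3, -0.9]
gripper_width: 26.2
gripper_force: 25.0
time_s: 7.35
ee_pos: [485.2, 240.6, 74.5]
ee_rot: [179.9, 0.0, 34.7]
force: [0.7, -4.0, 2.1]
gripper_width: 26.8
gripper_force: 25.0
```

```bash
python3 -m jog '{"jaw":[20,20,20],"slide":[[-0.02,0.03,0.08],[0,0,0],[0,0,0]],"spin":[0,0,0]}'
python3 -m jog '{"jaw":[20,20,20],"slide":[[0,0,0.08],[0,0,0],[0,0,0]],"spin":[0,0,0]}'
python3 -m jog '{"jaw":[20,20,20],"slide":[[0,0,0.08],[0,0,0],[0,0,0]],"spin":[0,0,0]}'

```

```text
time_s: 7.65
ee_pos: [485.3, 240.3, 71.9]
ee_rot: [180.0, -0.0, 34.6]
force: [1.1, -3.0, 1.6]
gripper_width: 26.4
gripper_force: 25.0
time_s: 7.95
ee_pos: [484.9, 240.8, 69.1]
ee_rot: [-180.0, 0.0, 34.6]
force: [0.3, -0.2, -3.4]
gripper_width: 26.6
gripper_force: 25.0
time_s: 8.25
ee_pos: [485.1, 240.1, 66.6]
ee_rot: [180.0, 0.0, 34.7]
force: [1.9, -1.9, -3.4]
gripper_width: 26.5
gripper_force: 25.0
```

```bash
python3 -m jog '{"jaw":[20,20,20],"slide":[[0,0,0.06],[0,0,0],[0,0,0]],"spin":[0,0,0]}'
python3 -m jog '{"jaw":[20,20,20],"slide":[[0,0,0.05],[0,0,0],[0,0,0]],"spin":[0,0,0]}'

```

```text
time_s: 8.55
ee_pos: [485.1, 240.1, 65.3]
ee_rot: [180.0, 0.0, 34.6]
force: [0.7, -2.9, -1.3]
gripper_width: 26.1
gripper_force: 25.0
time_s: 8.85
ee_pos: [485.2, 240.1, 65.1]
ee_rot: [180.0, -0.0, 34.6]
force: [-1.9, -4.6, 7.9]
gripper_width: 26.2
gripper_force: 25.0
```

```bash
python3 -m jog '{"jaw":[20,20,20],"slide":[[0,0,0.06],[0,0,0],[0,0,0]],"spin":[0,0,0]}'
python3 -m jog '{"jaw":[20,60,60,60,60],"slide":[[0,0,-0.06],[0,0,0],[0,0,0],[0,0,0],[0,0,0]],"spin":[0,0,0,0,0]}'
python3 -m jog '{"jaw":[60,60,60,60],"slide":[[0,0,-0.4],[0,0,-0.7],[0,0,-0.7],[0,0,0]],"spin":[0,0,0,0]}'
python3 -c "
from h import *
todo(556.9,2.3,90,-27)
cv2.imwrite('pics/p4.png',cv2.resize(env.grab_frame('scene')[150:350,350:530,::-1],None,fx=3,fy=3))"
```

```text
time_s: 9.15
ee_pos: [485.3, 240.1, 64.9]
ee_rot: [180.0, -0.1, 34.6]
force: [-4.3, -5.1, 18.6]
gripper_width: 26.4
gripper_force: 25.1
time_s: 9.65
ee_pos: [485.1, 240.9, 63.6]
ee_rot: [-180.0, -0.0, 34.6]
force: [0.3, -0.1, -0.1]
gripper_width: 55.4
gripper_force: 0.0
time_s: 10.05
ee_pos: [487.2, 241.6, 121.2]
ee_rot: [179.9, -0.4, 34.6]
force: [0.6, 0.4, -0.2]
gripper_width: 60.5
gripper_force: 0.0
t 10.05 pos [487.2 241.6 121.2] rot [179.9  -0.4  34.6] F [ 0.6  0.4 -0.2] w 60.5 g 0.0
units [-2.622  7.883  1.041] spin 7.7
```

View pics/p4.png

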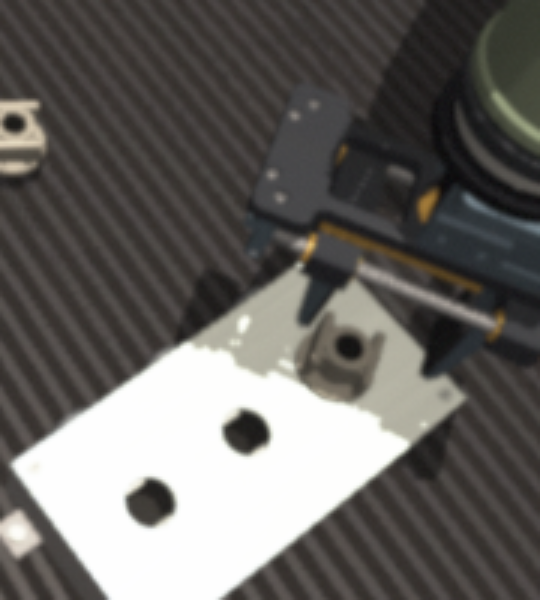

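The first bushing stands upright and seated in the near entry at (345,360) in the crop. Next is the middle bushing.

```bash
python3 -m jog '{"jaw":[70,70,70,70,70,70,70,70,70,70],"slide":[[-0.262,0.788,0],[-0.262,0.788,0],[-0.262,0.788,0],[-0.262,0.788,0.1],[-0.262,0.788,0.1],[-0.262,0.788,0.1],[-0.262,0.788,0.1],[-0.262,0.788,0.1],[-0.262,0.788,0.1],[-0.262,0.788,0.1]],"spin":[0,0,0,0,0,0,0,0,0,0]}'
python3 -m jog '{"jaw":[70,70,70,70,70,70,70,70,70],"slide":[[0,0,0],[0,0,0],[0,0,0],[0,0,0],[0,0,0],[0,0,0],[0,0,0],[0,0,0],[0,0,0]],"spin":[0.96,0.96,0.96,0.96,0.96,0.96,0.96,0.96,0]}'
python3 -c "
from h import *
todo(556.9,2.3,29,-27)"
```

```text
time_s: 11.1
ee_pos: [554.2, 0.3, 95.7]
ee_rot: [-179.9, 0.1, 34.6]
force: [0.0, 0.4, 1.2]
gripper_width: 69.9
gripper_force: 0.0
time_s: 12.0
ee_pos: [554.1, 1.3, 95.9]
ee_rot: [180.0, 0.1, -26.8]
force: [0.0, 0.3, 0.2]
gripper_width: 69.6
gripper_force: 0.0
t 12.0 pos [554.1   1.3  95.9] rot [ 1.80e+02  1.00e-01 -2.68e+01] F [0.  0.3 0.2] w 69.6 g 0.0
units [ 0.069 -0.072  2.229] spin 0.03
```

```bash
python3 -m jog '{"jaw":[70,70,70,70,70],"slide":[[0.07,-0.07,0.6],[0,0,0.6],[0,0,0.6],[0,0,0.4],[0,0,0]],"spin":[0,0,0,0,0]}'
python3 -m jog '{"jaw":[20,20,20,20,20,20,20,20,20,20],"slide":[[0,0,0],[0,0,0],[0,0,0],[0,0,0],[0,0,0],[0,0,0],[0,0,0],[0,0,0],[0,0,0],[0,0,0]],"spin":[0,0,0,0,0,0,0,0,0,0]}' 20
```

```text
time_s: 12.5
ee_pos: [556.0, 2.2, 29.0]
ee_rot: [179.9, 0.2, -26.7]
force: [0.2, 0.0, 0.9]
gripper_width: 70.0
gripper_force: 0.0
time_s: 13.5
ee_pos: [557.9, 2.1, 31.4]
ee_rot: [-180.0, -0.0, -26.8]
force: [-1.1, -0.7, 6.5]
gripper_width: 34.4
gripper_force: 20.0
```

It stays at 34.4 mm with 20 N, so it is hard and goes in the bin.

```bash
python3 -m jog '{"jaw":[20,20,20,20,20,20],"slide":[[0,0,0],[0,0,-0.6],[0,0,-0.9],[0,0,-0.9],[0,0,-0.9],[0,0,0]],"spin":[0,0,0,0,0,0]}' 28
python3 -c "
from h import *
todo(560,-240,130)"
```

```text
time_s: 14.1
ee_pos: [560.0, 2.1, 133.0]
ee_rot: [-179.8, -0.4, -26.8]
force: [0.7, 0.1, -1.4]
gripper_width: 34.0
gripper_force: 28.0
t 14.1 pos [560.    2.1 133. ] rot [-179.8   -0.4  -26.8] F [ 0.7  0.1 -1.4] w 34.0 g 28.0
units [3.641 7.203 0.1  ] spin None
```

```bash
python3 -m jog '{"jaw":[20,20,20,20,20,20,20,20,20,20],"slide":[[0.364,0.72,0],[0.364,0.72,0],[0.364,0.72,0],[0.364,0.72,0],[0.364,0.72,0],[0.364,0.72,0],[0.364,0.72,0],[0.364,0.72,0],[0.364,0.72,0],[0.364,0.72,0]],"spin":[0,0,0,0,0,0,0,0,0,0]}'
python3 -m jog '{"jaw":[20,20,20,20,20],"slide":[[0,0,0.8],[0,0,0.8],[0,0,0.8],[0,0,0.4],[0,0,0]],"spin":[0,0,0,0,0]}'
python3 -c "
from h import *
todo(560,-240,42)
f=env.grab_frame('scene')[:,:,::-1];cv2.imwrite('pics/p5.png',cv2.resize(f[40:190,220:420],None,fx=3.5,fy=3.5))"
```

```text
time_s: 15.1
ee_pos: [556.7, -240.4, 127.8]
ee_rot: [180.0, 0.2, -26.8]
force: [0.0, -0.6, -0.8]
gripper_width: 34.1
gripper_force: 28.0
time_s: 15.6
ee_pos: [555.8, -239.0, 42.9]
ee_rot: [180.0, 0.3, -26.8]
force: [-0.5, 0.2, -0.4]
gripper_width: 34.5
gripper_force: 28.0
t 15.6 pos [ 555.8 -239.    42.9] rot [180.    0.3 -26.8] F [-0.5  0.2 -0.4] w 34.5 g 28.0
units [ 0.141 -0.034  0.031] spin None
```

View pics/p5.png

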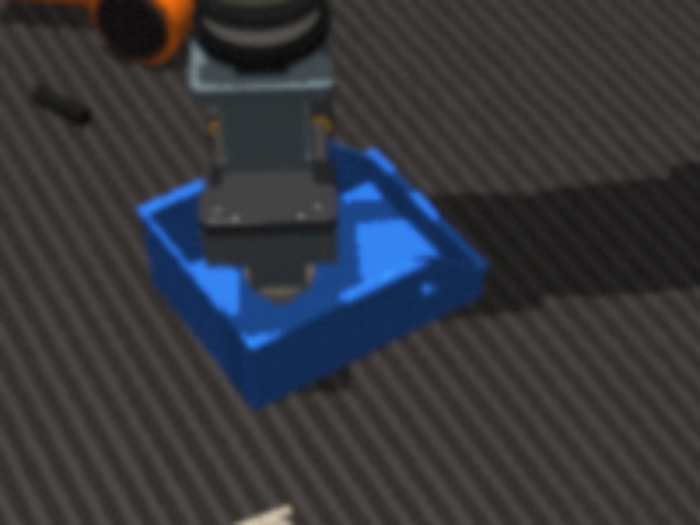

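The bushing, with its flange at (285,295), is well inside the bin. I'll release it and go for the third one.

```bash
python3 -m jog '{"jaw":[34,48,52,52,52,52],"slide":[[0,0,0.25],[0,0,0],[0,0,0],[0,0,0],[0,0,0],[0,0,0]],"spin":[0,0,0,0,0,0]}'
python3 -m jog '{"jaw":[52,52,52,52],"slide":[[0,0,-0.6],[0,0,-0.9],[0,0,-0.9],[0,0,0]],"spin":[0,0,0,0]}'
python3 -c "
from h import *
todo(657.7,-45.5,95,-4.5)"
```

```text
time_s: 16.25
ee_pos: [557.8, -240.0, 38.8]
ee_rot: [180.0, -0.0, -26.8]
force: [0.8, 0.4, -0.9]
gripper_width: 51.9
gripper_force: 0.0
time_s: 16.65
ee_pos: [560.2, -241.0, 114.6]
ee_rot: [-180.0, -0.5, -26.8]
force: [0.0, -0.5, 0.3]
gripper_width: 52.1
gripper_force: 0.0
t 16.65 pos [ 560.2 -241.   114.6] rot [-180.    -0.5  -26.8] F [ 0.  -0.5  0.3] w 52.1 g 0.0
units [-0.039 -7.283  0.655] spin -2.79
```

```bash
python3 -m jog '{"jaw":[52,52,52,52,52,52,52,52,52,52],"slide":[[0,-0.73,0],[0,-0.73,0],[0,-0.73,0],[0,-0.73,0],[0,-0.73,0],[0,-0.73,0],[0,-0.73,0],[0,-0.73,0.2],[0,-0.73,0.2],[0,-0.72,0.2]],"spin":[0,0,0,0,0,0,0,0,0,0]}'
python3 -m jog '{"jaw":[56,56,56,56],"slide":[[0,0,0],[0,0,0],[0,0,0],[0,0,0]],"spin":[-0.93,-0.93,-0.93,0]}'
python3 -c "
from h import *
todo(657.7,-45.5,29.5,-4.5)"
```

```text
time_s: 17.65
ee_pos: [656.2, -43.8, 91.3]
ee_rot: [180.0, 0.1, -26.8]
force: [0.0, 0.0, -0.2]
gripper_width: 52.1
gripper_force: 0.0
time_s: 18.05
ee_pos: [655.8, -44.6, 91.5]
ee_rot: [180.0, 0.1, -4.5]
force: [0.4, -0.0, 1.0]
gripper_width: 56.1
gripper_force: 0.0
t 18.05 pos [655.8 -44.6  91.5] rot [ 1.8e+02  1.0e-01 -4.5e+00] F [ 0.4 -0.   1. ] w 56.1 g 0.0
units [0.065 0.026 2.067] spin 0.0
```

```bash
python3 -m jog '{"jaw":[56,56,56,56,56],"slide":[[0.065,0.02,0.6],[0,0,0.6],[0,0,0.5],[0,0,0.33],[0,0,0]],"spin":[0,0,0,0,0]}'
python3 -m jog '{"jaw":[20,20,20,20,20,20,20,20,20,20],"slide":[[0,0,0],[0,0,0],[0,0,0],[0,0,0],[0,0,0],[0,0,0],[0,0,0],[0,0,0],[0,0,0],[0,0,0]],"spin":[0,0,0,0,0,0,0,0,0,0]}' 20
```

```text
time_s: 18.55
ee_pos: [656.9, -45.4, 29.7]
ee_rot: [180.0, 0.2, -4.6]
force: [0.1, -0.7, 0.9]
gripper_width: 56.1
gripper_force: 0.0
time_s: 19.55
ee_pos: [658.8, -45.6, 32.4]
ee_rot: [180.0, -0.1, -4.5]
force: [-0.8, -1.0, 6.1]
gripper_width: 34.5
gripper_force: 20.0
```

```bash
python3 -m jog '{"jaw":[20,20,20,20],"slide":[[0,0,0],[0,0,0],[0,0,0],[0,0,0]],"spin":[0,0,0,0]}' 40
python3 -m jog '{"jaw":[20,20,20,20,20,20],"slide":[[0,0,0],[0,0,-0.6],[0,0,-0.9],[0,0,-0.9],[0,0,-0.8],[0,0,0]],"spin":[0,0,0,0,0,0]}' 28
python3 -c "
from h import *
todo(492,-240,130)"
```

```text
time_s: 19.95
ee_pos: [658.8, -45.6, 32.4]
ee_rot: [180.0, -0.1, -4.5]
force: [-0.9, -0.9, 5.2]
gripper_width: 33.9
gripper_force: 40.0
time_s: 20.55
ee_pos: [660.1, -45.5, 130.8]
ee_rot: [-180.0, -0.4, -4.5]
force: [0.4, 0.5, -0.5]
gripper_width: 34.4
gripper_force: 28.0
t 20.55 pos [660.1 -45.5 130.8] rot [-180.    -0.4   -4.5] F [ 0.4  0.5 -0.5] w 34.4 g 28.0
units [-5.08   6.903  0.025] spin None
```

It holds 34 mm at 40 N, so it is also hard and goes in the front half of the bin.

```bash
python3 -m jog '{"jaw":[20,20,20,20,20,20,20,20,20,20],"slide":[[-0.508,0.69,0],[-0.508,0.69,0],[-0.508,0.69,0],[-0.508,0.69,0],[-0.508,0.69,0],[-0.508,0.69,0],[-0.508,0.69,0],[-0.508,0.69,0],[-0.508,0.69,0],[-0.508,0.69,0]],"spin":[0,0,0,0,0,0,0,0,0,0]}'
python3 -m jog '{"jaw":[20,20,20,20,20,20],"slide":[[0,0,0],[0,0,0.8],[0,0,0.8],[0,0,0.8],[0,0,0.5],[0,0,0]],"spin":[0,0,0,0,0,0]}'
python3 -m jog '{"jaw":[34,48,52,52,52,52],"slide":[[0,0,0.1],[0,0,0],[0,0,0],[0,0,0],[0,0,0],[0,0,0]],"spin":[0,0,0,0,0,0]}'
python3 -m jog '{"jaw":[52,52,52,52,52,52,52],"slide":[[0,0,-0.6],[0,0,-0.9],[0,0,-0.9],[0,0,-0.9],[-0.7,0.5,-0.9],[-0.7,0.7,-0.9],[0,0,0]],"spin":[0,0,0,0,0,0,0]}'
python3 -c "
from h import *
f=env.grab_frame('scene')[:,:,::-1];g=env.grab_frame('top')[:,:,::-1]
cv2.imwrite('pics/p6.png',np.hstack([cv2.resize(f[60:360,250:520],None,fx=1.5,fy=1.5),cv2.resize(g[160:300,380:480],None,fx=3,fy=450/140)]))"
```

```text
time_s: 21.55
ee_pos: [488.3, -240.0, 125.8]
ee_rot: [-179.9, 0.2, -4.5]
force: [-0.2, -0.9, -0.1]
gripper_width: 34.2
gripper_force: 28.0
time_s: 22.15
ee_pos: [488.2, -238.1, 37.4]
ee_rot: [-179.8, 0.4, -4.5]
force: [-0.2, 0.3, 0.3]
gripper_width: 34.4
gripper_force: 28.0
time_s: 22.75
ee_pos: [490.2, -240.0, 37.9]
ee_rot: [180.0, -0.0, -4.5]
force: [-0.1, 0.0, 0.1]
gripper_width: 52.0
gripper_force: 0.0
time_s: 23.45
ee_pos: [445.3, -275.1, 194.6]
ee_rot: [179.7, -0.4, -4.6]
force: [-0.2, -0.5, -0.7]
gripper_width: 52.4
gripper_force: 0.0
```

View pics/p6.png

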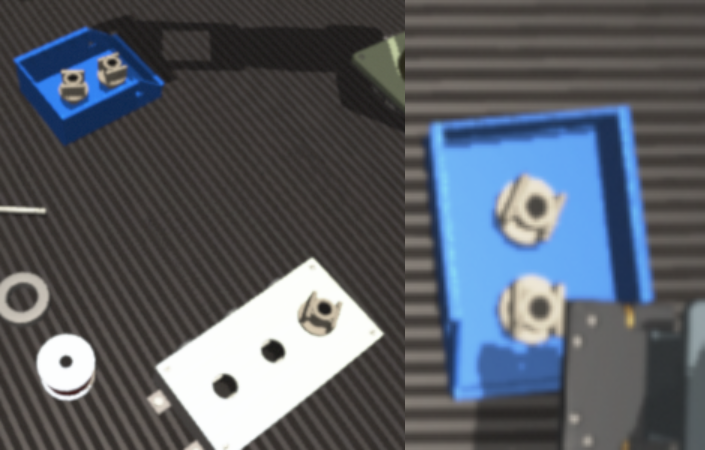

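Both hard bushings stand inside the bin, and the soft one is in the near entry with its bore at (324,309). The bystanders haven't moved. One numeric check of the seating, then I hand in.

```bash
python3 - <<'E'
from h import *
print('expect',proj('scene',[[484.5,240,83]]),'seen',(324.5/1.5-.5+250,309.5/1.5-.5+60))
print(proj('top',[[484.5,240,83]]))
g=env.grab_frame('top');p=g[240:280,185:220].mean(2)
y,x=np.mgrid[240:280,185:220]
c=proj('top',[[484.5,240,83]])[0];w=np.clip(130-p,0,None)*(np.hypot(x-c[0],y-c[1])<5)
b=((w*x).sum()/w.sum(),(w*y).sum()/w.sum());print('top seen',b,tri(b,(465.8,265.8)))
E
```

```text
expect [[465.65717444 264.87407454]] seen (465.83333333333337, 265.83333333333337)
[[196.67828248 258.49145332]]
top seen (np.float64(197.0707025073413), np.float64(257.9236503275356)) (array([485.1, 240.5,  81.3]), np.float64(1.9))
```

```bash
python3 -c "
from workcell import env
print(env.job_done())"
```

```text
the job is handed in; nothing more can be done
None
```

I handed the job in at about 24 s, but no verdict came back: the one soft bushing is snapped home in the near entry (hole_1), and the two hard ones are in the blue scrap bin.

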